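Hold a test bar home in the gauge-marking jig

ROBOT

A 6-joint arm with a two-finger parallel gripper is mounted at the origin on a cart in front of the work surface, level with it; the furniture and walls round the work are solid. World frame = base frame: x ahead of the robot, y to its left, z up, the work surface at z = 0. Lengths are in m, angles in degrees, forces in N, time in s.
With the tool pointing down it reaches from about 0.4 to 0.825 m from the base axis. Payload 7 kg.
Tool frame: the origin (TCP) lies on the mounting face of the last link; the fingertips stand 178 mm ahead of it and the grasp point (between the pads) lies 159 mm ahead of it; z points along the fingers, y is the direction in which the jaws open and shut (so a half turn about z gives the same grasp; the last joint's range is limited). The gripper opens to 88 mm and grips with 3 to 60 N. Pads are 19 mm wide; open, the fingers measure 130 mm over their backs; the gripper's body (78 mm by 193 mm) begins 47 mm behind the grasp point.
Start: joints at [84.975, 20.546, 0.682, 0, -70.136, -16.507], TCP at [0.248, 0.628, 0.405] pointing down, gripper open.
Joint ranges: [-176.03, 176.03], [-82.01, 121.73], [-58.28, 71.71], [-173.87, 95.51], [-174.79, -0.11], [-173.66, 173.66]. Speed limits (degrees/s): [136.94, 136.94, 172.46, 180, 180, 180].

INTERFACE

Orientations are given as [roll, pitch, yaw] about the fixed x, y, z axes, in that order (R = Rz(yaw) Ry(pitch) Rx(roll)).
In Python, from plant import r gives the robot as it stands. The module is installed in compiled form; this text tells all that it offers.
- The arm moves only by the tool carry_out, never from a script. Its argument "plan" is a list of rows, each a list of 3 entries, a list of its own where there are three numbers: the shift along the tool's x, y, z in m, then the turn, a rotation vector about the tool's x, y, z in degrees, then the closure in counts, from 0 (fully open) to 255 (shut). In form: [[[x, y, z], [ax, ay, az], hand], ...]. A call has 1 to 12 rows; each row shifts and turns the commanded pose from where the row before left it, along the tool's axes as they then stand; what a row does not reach is not made up. A row lasts 1/12 s, in which the tool goes at most 41.7 mm and 7.16 degrees, less where a joint would pass 70% of its speed; a pose out of reach is approached as far as the arm can. A call is refused whole if a number of a shift passes 0.0417 or a number of a turn 7.16, either way. A call with a gripper value outside its range is refused whole. The fingers move at their own pace and stop on an object; "grip_force" is the grip in N (left out, the last holds). Time passes only in rows, so rows that do not move let the fingers close. It gives the time, the measured TCP pose, the force and the opening at its end, in the units of the state.
- r.get_state(): the state, without advancing time (a new reading comes with each control period).
- r.capture(name): name is "side" or "top" or "wrist"; returns the picture (420x560x3 uint8, red, green, blue); there is no depth.
- r.get_calibration(name): a dict with "K" (3x3 intrinsics, pixels), "D" ([k1, k2, p1, p2, k3] as OpenCV has them; the pictures are not rectified), "rvec" (rotation vector, rad) and "tvec" (3), from world to camera coordinates, as OpenCV has them. Camera axes: x right, y down, z forward; pixel columns grow to the right and rows downward; lengths in m; the calibration is good to about 2 mm. A picture is of the moment at which its call begins: read the wrist's pose just before it. get_calibration takes no time and is no camera call; for the wrist camera it gives the pose at the moment of the call.
- r.close_job(): hands the job in, once; it reports no verdict.
The state is a dict: "time_s": time; "joints": joint angles; "qd": joint speeds; "joint_torque": joint torques, N m; "tcp_pos": TCP position; "eef_rot": TCP orientation; "contact_force": force on the tool from outside, world axes, zero at the start; "moment": the same for the moment, N m; "gripper_width": finger opening in m.
Only numpy, scipy, OpenCV 4.12 (cv2) and the standard library are available. Lean on these libraries where they do the work, as an engineer would, in place of code of your own. Each camera call takes 0.05 s, during which the arm holds its last target. There are 200 camera calls.

TASK

Pick up the pale test bar and lay it flat on the black rests of the gauge-marking jig, then push it fully home so that its long side is flush against both blue side stops and its end is against the red end stop. Keep hold of it and finish like that, still gripping the bar and pressing it firmly against the blue and the red stops at once, ready for gauge marks to be drawn; leave the black bar, the marker and the calliper where they are.

Things in the scene. Friction and masses are not known exactly. Their poses are not given: they have to be found in the camera images.
- pale_bar: the bar to seat: flat, pale grey-white dumb-bell-shaped tensile test bar, 20 mm wide (its x), 150 mm long (its y), 12 mm thick; lies flat on the worktop. Origin: centre of its underside. It looks the same turned end for end. To the fingers it is 20 mm wide all along, at the slimmer-looking middle too.
- black_bar: bystander: black tensile test bar 20 x 150 x 8 mm lying flat; origin: centre of its underside, y along its length.
- marker: bystander: white marker pen with a blue cap, 17 mm thick, 135 mm long, lying along its own y; origin: centre of its underside.
- calliper: bystander: steel calliper 71 x 200 x 12 mm lying flat, long along its own y; origin: centre of its underside.
- jig: gauge-marking jig, fixed: aluminium base plate 76 (its x) by 200 (its y) by 8 mm. Origin: centre of its underside; z up. Two black rests, tops 16 mm above the worktop, cover x -36 to +10 mm and y 34 to 70 mm either side of the middle; the 8 mm deep gap between them is room for fingers. The bar lies along y on both rests; pressed down on them, friction takes up part of a sideways push.
- side_stops: two blue blocks fixed on the jig at its +x side, rigid; same origin and axes as the jig. Their flat faces look to the jig's -x and lie at x = +10 mm; they cover y from 40 to 70 mm to either side of the middle, with an open gap of 80 mm between them for a finger; tops 26 mm above the worktop (2 mm below the top of a seated bar), 14 mm thick.
- end_stop: red block fixed on the jig at its +y end, rigid; same origin and axes as the jig. Its flat face looks to the jig's -y and lies at y = +75 mm; it covers x from -23 to +11 mm; top 26 mm above the worktop, 14 mm thick.
- seat (a point): point on the level of the rests' tops (16 mm above the worktop) where the centre of the bar's underside lies when the bar is fully home against the blue and red stops; axes as the jig: push toward its +x to reach the blue stops and toward its +y to reach the red stop.
Mind the look-alikes: they are no part of the job. Leave any pink look-alike of the pale_bar alone.

How it is judged:
By the outcome, as a careful person would: the job done as asked, in the order asked, and still so for the second after the job is handed in, while the arm keeps its last pose, push and grip.
It also fails if it takes over 42 s, if anything falls off the work surface, if the arm or the gripper's body presses on something with over 40 N, if the wrist force passes 120 N, or if a joint passes its speed limit or range.

## Working session

There is one attempt and no reset: what is moved stays moved. The work goes in short steps, Python scripts to look and compute and a tool call to move; the robot and the scene stay as the last step left them, time stands still between calls to the robot, and variables do not carry over. Pictures are saved under pics/ and viewed, about 8 in all and at most 12, crops included, and the job is handed in when it is done.

Besides the shell and the picture viewer there is one more tool, called after ">>>" in YAML: its name, and indented under it one key for each argument. carry_out: Moves the arm, as the interface text tells. Its arguments: {"type":"object","properties":{"plan":{"type":"array","items":{"type":"array"}},"grip_force":{"type":"number"}},"required":["plan"]}

```bash
mkdir -p pics; cat > h.py <<'E'
import numpy as np, cv2
from plant import r
def save(n,im): cv2.imwrite('pics/'+n+'.png',cv2.cvtColor(im,cv2.COLOR_RGB2BGR))
def ray(c,px):
    K,D,rv,tv=[np.array(c[k],float) for k in('K','D','rvec','tvec')]
    R=cv2.Rodrigues(rv)[0]
    u=cv2.undistortPoints(np.array(px,float).reshape(-1,1,2),K,D).reshape(-1,2)
    d=np.c_[u,np.ones(len(u))]@R
    return -R.T@tv.ravel(),d
def onz(c,px,z):
    o,d=ray(c,px); return o+d*((z-o[2])/d[:,2])[:,None]
def tri(c1,p1,c2,p2):
    o1,d1=ray(c1,p1);o2,d2=ray(c2,p2);out=[]
    for a,b in zip(d1,d2):
        s=np.linalg.lstsq(np.c_[a,-b],o2-o1,rcond=None)[0]
        out.append(((o1+a*s[0]+o2+b*s[1])/2).tolist()+[np.linalg.norm(o1+a*s[0]-o2-b*s[1])])
    return np.array(out)
E
python3 - <<'E'
from h import *
s=r.get_state();print(s)
a=r.capture('top');b=r.capture('side');save('top0',a);save('side0',b)
for n in('top','side','wrist'):
    c=r.get_calibration(n);print(n,ray(c,[[280,210]]),np.round(c['K'],0).tolist())
E
```

```text
{'time_s': 0.0, 'joints': array([ 8.49761768e+01,  2.05918692e+01,  6.33774144e-01, -2.16265605e-02,
       -7.01356341e+01, -1.65075562e+01]), 'qd': array([ 0.03029274,  0.06347271, -0.04089623, -0.06327995,  0.02277403,
       -0.05004793]), 'joint_torque': array([ 1.69017716e-03, -5.82713985e+01,  2.93038934e+01,  6.99707463e+00,
        6.87621126e-03, -1.53871306e-04]), 'tcp_pos': array([0.24764965, 0.62771838, 0.4037128 ]), 'eef_rot': array([ 1.79904357e+02, -7.14287147e-03, -2.15387387e+01]), 'contact_force': array([-0.15099838,  1.2738916 ,  0.46985384]), 'moment': array([ 0.0467193 ,  0.02978255, -0.05602883]), 'gripper_width': 0.08738499570637479}
top (array([0.30126204, 0.00521274, 1.16394763]), array([[ 0.16402422, -0.01323437, -0.9864826 ]])) [[391.0, 0.0, 280.0], [0.0, 391.0, 204.0], [0.0, 0.0, 1.0]]
side (array([0.53311974, 1.49748451, 1.06128149]), array([[-0.03744861, -0.81864874, -0.57316323]])) [[540.0, 0.0, 277.0], [0.0, 540.0, 205.0], [0.0, 0.0, 1.0]]
wrist (array([0.3241503 , 0.59677129, 0.38407361]), array([[-0.26800591,  0.10291518, -0.9580406 ]])) [[331.0, 0.0, 279.0], [0.0, 331.0, 215.0], [0.0, 0.0, 1.0]]
```

View pics/top0.png

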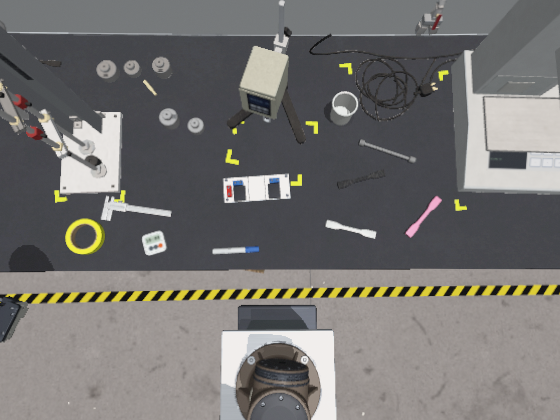

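View pics/side0.png

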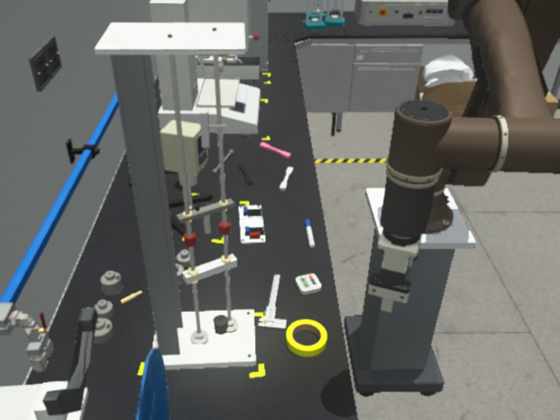

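The pale bar is at top (351,229). The look-alikes are the pink bar (424,217), black bar (361,179) and steel rod (387,151). The jig is at (257,188), red end to the left, next to the gauge stand (265,80). I'll confirm these in an enlarged crop and get rough positions.

```bash
python3 - <<'E'
from h import *
a=cv2.imread('pics/top0.png');b=cv2.imread('pics/side0.png')
crop=cv2.resize(a[130:250,210:450],None,fx=3.3,fy=3.3,interpolation=cv2.INTER_CUBIC)
s=cv2.resize(b[190:250,220:320],None,fx=3,fy=3,interpolation=cv2.INTER_CUBIC)
out=np.zeros((600,800,3),np.uint8);out[:crop.shape[0],:crop.shape[1]]=crop;out[400:580,:300]=s
cv2.imwrite('pics/c1.png',out)
c=r.get_calibration('top');d=r.get_calibration('side')
g=cv2.cvtColor(a,cv2.COLOR_BGR2HSV)
m=((g[...,1]<50)&(g[...,2]>150)).astype(np.uint8);m[:, :315]=0;m[:,385:]=0;m[:200]=0;m[250:]=0
k=max(cv2.findContours(m,0,1)[0],key=cv2.contourArea);rc=cv2.minAreaRect(k);print(rc)
bp=cv2.boxPoints(rc);print(np.round(onz(c,np.r_[bp,[rc[0]]],.012),4))
print('ends',onz(c,[[328,223],[375,235]],.012))
print('jig',np.round(onz(c,[[257,188],[223,178],[225,203],[290,176],[290,199]],.008),3))
print('tri bar',tri(c,[[351,229]],d,[[287,178]]),'device',tri(c,[[265,112]],d,[[200,165]]))
E
```

```text
((350.5031433105469, 228.98724365234375), (50.92063522338867, 7.300637722015381), 13.671306610107422)
[[ 0.4427 -0.1433  0.012 ]
 [ 0.4639 -0.149   0.012 ]
 [ 0.4274 -0.2948  0.012 ]
 [ 0.4064 -0.2886  0.012 ]
 [ 0.435  -0.2191  0.012 ]]
ends [[ 0.45314411 -0.15279484  0.012     ]
 [ 0.41691388 -0.2909622   0.012     ]]
jig [[ 0.561  0.059  0.008]
 [ 0.593  0.162  0.008]
 [ 0.515  0.155  0.008]
 [ 0.598 -0.041  0.008]
 [ 0.527 -0.041  0.008]]
tri bar [[ 0.4333607  -0.22170934  0.00401809  0.00511636]] device [[7.18620125e-01 2.99179106e-02 2.06622895e-01 2.15005489e-04]]
```

View pics/c1.png

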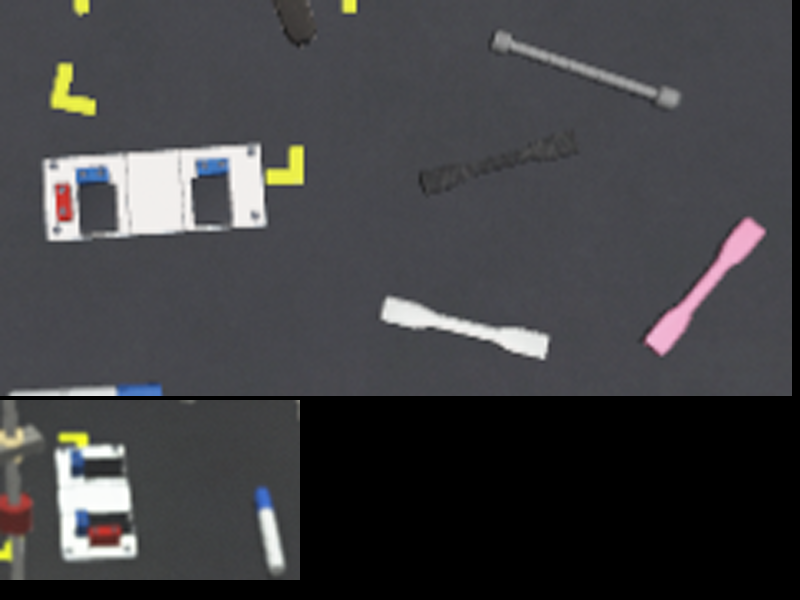

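Target confirmed: white-grey dumb-bell at (351,229). The pink and the black bars are bystanders. I'll go over the jig first for a close look, then on to the bar.

```bash
cat >> h.py <<'E'
def rows(p0,y0,p1,y1,n,hand=0):
    p0=np.array(p0,float);p1=np.array(p1,float);d=(p1-p0)/n;w=(y1-y0)/n;o=[]
    for i in range(n):
        t=np.radians(y0+w*i);c,s=np.cos(t),np.sin(t)
        o.append([[round(v,4) for v in (c*d[0]+s*d[1],s*d[0]-c*d[1],-d[2])],[0,0,round(-w,2)],hand])
    print(str(o).replace(' ',''))
E
python3 -c "
from h import *
rows([.248,.628,.404],-21.54,[.50,.10,.40],-87.6,18)"
```

```text
[[[np.float64(0.0238),np.float64(0.0221),np.float64(0.0002)],[0,0,3.67],0],[[np.float64(0.0252),np.float64(0.0206),np.float64(0.0002)],[0,0,3.67],0],[[np.float64(0.0264),np.float64(0.0189),np.float64(0.0002)],[0,0,3.67],0],[[np.float64(0.0276),np.float64(0.0172),np.float64(0.0002)],[0,0,3.67],0],[[np.float64(0.0286),np.float64(0.0154),np.float64(0.0002)],[0,0,3.67],0],[[np.float64(0.0296),np.float64(0.0135),np.float64(0.0002)],[0,0,3.67],0],[[np.float64(0.0304),np.float64(0.0116),np.float64(0.0002)],[0,0,3.67],0],[[np.float64(0.031),np.float64(0.0096),np.float64(0.0002)],[0,0,3.67],0],[[np.float64(0.0316),np.float64(0.0076),np.float64(0.0002)],[0,0,3.67],0],[[np.float64(0.032),np.float64(0.0056),np.float64(0.0002)],[0,0,3.67],0],[[np.float64(0.0323),np.float64(0.0035),np.float64(0.0002)],[0,0,3.67],0],[[np.float64(0.0325),np.float64(0.0015),np.float64(0.0002)],[0,0,3.67],0],[[np.float64(0.0325),np.float64(-0.0006),np.float64(0.0002)],[0,0,3.67],0],[[np.float64(0.0324),np.float64(-0.0027),np.float64(0.0002)],[0,0,3.67],0],[[np.float64(0.0322),np.float64(-0.0048),np.float64(0.0002)],[0,0,3.67],0],[[np.float64(0.0318),np.float64(-0.0068),np.float64(0.0002)],[0,0,3.67],0],[[np.float64(0.0313),np.float64(-0.0088),np.float64(0.0002)],[0,0,3.67],0],[[np.float64(0.0306),np.float64(-0.0108),np.float64(0.0002)],[0,0,3.67],0]]
```

>>> carry_out:
  plan:
    - [[0.024,0.022,0],[0,0,3.67],0]
    - [[0.025,0.021,0],[0,0,3.67],0]
    - [[0.026,0.019,0],[0,0,3.67],0]
    - [[0.028,0.017,0],[0,0,3.67],0]
    - [[0.029,0.015,0],[0,0,3.67],0]
    - [[0.03,0.0135,0],[0,0,3.67],0]
    - [[0.03,0.012,0],[0,0,3.67],0]
    - [[0.031,0.01,0],[0,0,3.67],0]
    - [[0.032,0.008,0],[0,0,3.67],0]
    - [[0.032,0.006,0],[0,0,3.67],0]
    - [[0.032,0.0035,0],[0,0,3.67],0]
    - [[0.0325,0.0015,0],[0,0,3.67],0]

```text
time_s: 1.1
tcp_pos: [0.4155, 0.2731, 0.4045]
eef_rot: [180.0, 0.0, -65.7]
contact_force: [-0.0, 0.5, 0.1]
gripper_width: 0.0878
```

>>> carry_out:
  plan:
    - [[0.0325,-0.001,0],[0,0,3.67],0]
    - [[0.032,-0.003,0],[0,0,3.67],0]
    - [[0.032,-0.005,0],[0,0,3.67],0]
    - [[0.032,-0.007,0],[0,0,3.67],0]
    - [[0.031,-0.009,0],[0,0,3.67],0]
    - [[0.031,-0.011,0],[0,0,3.67],0]
    - [[0,0,0],[0,0,0],0]
    - [[0,0,0],[0,0,0],0]

```text
time_s: 1.77
tcp_pos: [0.5009, 0.0978, 0.4042]
eef_rot: [179.9, -0.0, -87.8]
contact_force: [0.2, -0.1, -0.7]
gripper_width: 0.0873
```

```bash
sed -i 's/round(v,4)/round(float(v),4)/; s/round(-w,2)/round(float(-w),2)/' h.py; python3 - <<'E'
from h import *
import json
s=r.get_state();print(s['time_s'],s['tcp_pos'],s['eef_rot'],s['contact_force'])
c=r.get_calibration('wrist');save('w1',r.capture('wrist'));json.dump({k:np.array(v).tolist() for k,v in c.items() if k in('K','D','rvec','tvec')},open('w1.json','w'))
y=s['eef_rot'][2];rows(s['tcp_pos'],y,[.442,-.21,.34],-103.8,12)
E
```

```text
1.7667 [0.50089294 0.09784997 0.40418181] [ 1.79946508e+02 -2.12762268e-02 -8.77810586e+01] [ 0.17798801 -0.1023572  -0.74309125]
[[[0.0254,0.0059,0.0053],[0,0,1.33],0],[[0.0256,0.0053,0.0053],[0,0,1.33],0],[[0.0257,0.0047,0.0053],[0,0,1.33],0],[[0.0258,0.0041,0.0053],[0,0,1.33],0],[[0.0259,0.0035,0.0053],[0,0,1.33],0],[[0.026,0.0029,0.0053],[0,0,1.33],0],[[0.026,0.0023,0.0053],[0,0,1.33],0],[[0.0261,0.0017,0.0053],[0,0,1.33],0],[[0.0261,0.0011,0.0053],[0,0,1.33],0],[[0.0261,0.0005,0.0053],[0,0,1.33],0],[[0.0261,-0.0001,0.0053],[0,0,1.33],0],[[0.0261,-0.0007,0.0053],[0,0,1.33],0]]
```

View pics/w1.png

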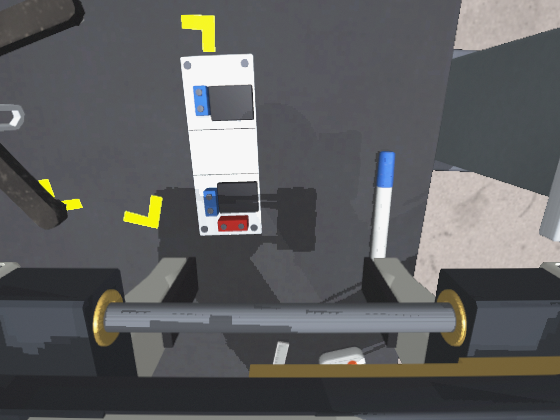

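The jig is clear in the wrist view: plate corners about (182,58), (253,55), (199,235), (262,234), blue blocks (201,100) and (210,203), red (233,223). Now to the bar.

>>> carry_out:
  plan:
    - [[0.0254,0.006,0.005],[0,0,1.33],0]
    - [[0.0256,0.005,0.005],[0,0,1.33],0]
    - [[0.0257,0.005,0.005],[0,0,1.33],0]
    - [[0.0258,0.004,0.005],[0,0,1.33],0]
    - [[0.026,0.0035,0.005],[0,0,1.33],0]
    - [[0.026,0.003,0.005],[0,0,1.33],0]
    - [[0.026,0.002,0.005],[0,0,1.33],0]
    - [[0.026,0.002,0.005],[0,0,1.33],0]
    - [[0.026,0.001,0.005],[0,0,1.33],0]
    - [[0.026,0.0005,0.005],[0,0,1.33],0]
    - [[0.026,0,0.005],[0,0,1.33],0]
    - [[0.026,-0.001,0.005],[0,0,1.33],0]

```text
time_s: 2.82
tcp_pos: [0.4428, -0.2083, 0.3445]
eef_rot: [-180.0, 0.0, -103.5]
contact_force: [1.2, 0.2, 0.4]
gripper_width: 0.0875
```

>>> carry_out:
  plan:
    - [[0,0,0],[0,0,0],0]
    - [[0,0,0],[0,0,0],0]

```text
time_s: 2.98
tcp_pos: [0.4428, -0.2083, 0.3442]
eef_rot: [179.9, -0.0, -103.6]
contact_force: [0.4, 0.3, 0.6]
gripper_width: 0.0878
```

```bash
cat > bar.py <<'E'
from h import *
import json
def bar(im,c,z):
    g=cv2.cvtColor(im,cv2.COLOR_RGB2HSV)
    m=((g[...,1]<45)&(g[...,2]>165)).astype(np.uint8);m[255:]=0
    res=[]
    for k in cv2.findContours(m,0,1)[0]:
        if cv2.contourArea(k)>600:
            p=onz(c,k.reshape(-1,2),z)
            rc=cv2.minAreaRect((p[:,:2]*1000).astype(np.float32));res.append((rc,np.mean(k,axis=0).ravel()))
    return res
E
python3 - <<'E'
from bar import *
s=r.get_state();print(s['time_s'],s['tcp_pos'],s['eef_rot'])
c=r.get_calibration('wrist');im=r.capture('wrist');save('w2',im);json.dump({k:np.array(v).tolist() for k,v in c.items() if k in('K','D','rvec','tvec')},open('w2.json','w'))
for q in bar(im,c,.012):print(q)
# jig from w1: plate corners, stops
c1=json.load(open('w1.json'));a=cv2.cvtColor(cv2.imread('pics/w1.png'),cv2.COLOR_BGR2HSV)
m=((a[...,1]<60)&(a[...,2]>150)).astype(np.uint8);m[250:]=0;m[:, :170]=0;m[:,270:]=0
m=cv2.morphologyEx(m,cv2.MORPH_CLOSE,np.ones((3,3)))
k=max(cv2.findContours(m,0,1)[0],key=cv2.contourArea);p=onz(c1,k.reshape(-1,2),.008)
rc=cv2.minAreaRect((p[:,:2]*1000).astype(np.float32));print('plate',rc)
def comp(m,z,n):
    for k in cv2.findContours(m.astype(np.uint8),0,1)[0]:
        if cv2.contourArea(k)>60:
            p=onz(c1,k.reshape(-1,2),z);print(n,cv2.boundingRect(k),cv2.minAreaRect((p[:,:2]*1000).astype(np.float32)))
hh=(a[...,0]>95)&(a[...,0]<125)&(a[...,1]>130)&(a[...,2]>60);hh[250:]=0;hh[:,300:]=0;comp(hh,.026,'blue')
hh=((a[...,0]<8)|(a[...,0]>172))&(a[...,1]>130)&(a[...,2]>60);hh[250:]=0;comp(hh,.026,'red')
E
```

```text
2.9833 [ 0.44283952 -0.20826732  0.34424506] [ 1.79946072e+02 -2.11144838e-03 -1.03569993e+02]
(((303.6581726074219, -127.78410339355469), (25.32976531982422, 49.67062759399414), 76.34835052490234), array([426.1682243 , 245.76635514]))
(((689.3858032226562, -299.9053039550781), (103.95421600341797, 15.072224617004395), 62.23121643066406), array([  4.05462185, 168.82352941]))
(((437.4197998046875, -221.08029174804688), (144.03677368164062, 20.150264739990234), 76.15214538574219), array([281.38023952, 179.61976048]))
(((249.46829223632812, -282.143798828125), (118.19503784179688, 174.29885864257812), 79.97073364257812), array([464.39975248,  75.50866337]))
plate ((564.6311645507812, 61.48519515991211), (76.22190856933594, 199.58370971679688), 4.234507083892822)
blue (204, 188, 15, 28) ((576.85791015625, 115.82893371582031), (15.362556457519531, 31.512760162353516), 3.686917304992676)
blue (193, 86, 17, 30) ((584.1459350585938, 8.3643217086792), (14.92249870300293, 28.31965446472168), 4.277017116546631)
red (218, 216, 30, 15) ((552.63037109375, 140.2392120361328), (33.81650924682617, 16.946144104003906), 2.2998387813568115)
```

View pics/w2.png

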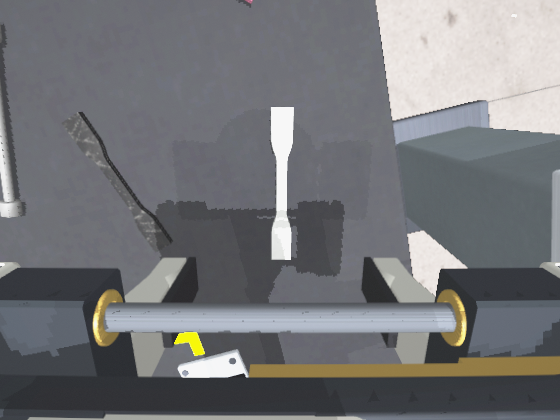

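The bar is upright in the image, from (283,107) to (281,260). Black bar and rod are well to the left. I'll check heights across two views and compute the descent.

```bash
python3 - <<'E'
from bar import *
c=json.load(open('w2.json'));c1=json.load(open('w1.json'));t=r.get_calibration('top')
im=cv2.imread('pics/w2.png');g=cv2.cvtColor(im,cv2.COLOR_BGR2HSV)
m=((g[...,1]<45)&(g[...,2]>165));m[:100]=0;m[266:]=0;m[:,262:300]&=True;m[:,:262]=0;m[:,302:]=0
k=max(cv2.findContours(m.astype(np.uint8),0,1)[0],key=cv2.contourArea)
rc=cv2.minAreaRect((onz(c,k.reshape(-1,2),.012)[:,:2]*1000).astype(np.float32));print('bar',rc)
b=cv2.boundingRect(k);print(b)
def cen(m):
    return [np.array(cv2.minAreaRect(k)[0]) for k in sorted(cv2.findContours(m.astype(np.uint8),0,1)[0],key=cv2.contourArea)[::-1][:2]]
wq=cen(m)[0]
a=cv2.cvtColor(cv2.imread('pics/top0.png'),cv2.COLOR_BGR2HSV);print('bar tri',tri(t,[[350.5,229]],c,[wq]))
w=cv2.cvtColor(cv2.imread('pics/w1.png'),cv2.COLOR_BGR2HSV)
def blue(h):return (h[...,0]>95)&(h[...,0]<125)&(h[...,1]>110)&(h[...,2]>60)
def red(h):return ((h[...,0]<8)|(h[...,0]>172))&(h[...,1]>110)&(h[...,2]>60)
def win(m,x0,x1,y0,y1):
    z=np.zeros_like(m);z[y0:y1,x0:x1]=m[y0:y1,x0:x1];return z
A=cen(win(blue(a),225,285,170,195));B=cen(win(blue(w),185,225,80,220))
A.sort(key=lambda p:p[0]);B.sort(key=lambda p:-p[1]);print(A,B)
R=cen(win(red(a),220,240,175,205))[:1];S=cen(win(red(w),210,255,205,240))[:1]
print(np.round(tri(t,A+R,c1,B+S),4))
s=r.get_state();rows(s['tcp_pos'],s['eef_rot'][2],[.438,-.2185,.1825],-103.85,8)
E
```

```text
bar ((438.0947570800781, -218.34222412109375), (149.67684936523438, 20.150264739990234), 76.15214538574219)
(271, 107, 23, 153)
bar tri [[ 0.43655194 -0.22111728  0.00138136  0.0006732 ]]
[array([237.5, 183. ]), array([274., 180.])] [array([210.79655457, 201.55863953]), array([201.42623901, 100.18852997])]
[[ 0.5765  0.1175  0.0177  0.004 ]
 [ 0.602   0.0071 -0.0552  0.0013]
 [ 0.5523  0.1431  0.0156  0.0037]]
[[[0.0015,0.0003,0.0203],[0,0,0.04],0],[[0.0015,0.0003,0.0203],[0,0,0.04],0],[[0.0015,0.0003,0.0203],[0,0,0.04],0],[[0.0015,0.0003,0.0203],[0,0,0.04],0],[[0.0015,0.0003,0.0203],[0,0,0.04],0],[[0.0015,0.0003,0.0203],[0,0,0.04],0],[[0.0015,0.0003,0.0203],[0,0,0.04],0],[[0.0015,0.0003,0.0203],[0,0,0.04],0]]
```

Two-view height is noisy (short baseline, about 1 cm) but agrees with the bar lying on the table. Its apparent size at z=12 mm (149.7 x 20.2) fits exactly. Descend and grip.

>>> carry_out:
  plan:
    - [[0.0015,0.0003,0.022],[0,0,0.04],0]
    - [[0.0015,0.0003,0.022],[0,0,0.04],0]
    - [[0.0015,0.0003,0.022],[0,0,0.04],0]
    - [[0.0015,0.0003,0.022],[0,0,0.04],0]
    - [[0.0015,0.0003,0.022],[0,0,0.04],0]
    - [[0.0015,0.0003,0.022],[0,0,0.04],0]
    - [[0.0015,0.0003,0.016],[0,0,0.04],0]
    - [[0.0015,0.0003,0.009],[0,0,0.04],0]
    - [[0,0,0.0045],[0,0,0],0]
    - [[0,0,0],[0,0,0],0]
    - [[0,0,0],[0,0,0],0]

```text
time_s: 3.95
tcp_pos: [0.4385, -0.219, 0.1838]
eef_rot: [-179.9, 0.0, -103.8]
contact_force: [-0.3, 0.8, -0.4]
gripper_width: 0.0876
```

>>> carry_out:
  plan:
    - [[0,0,0],[0,0,0],150]
    - [[0,0,0],[0,0,0],255]
    - [[0,0,0],[0,0,0],255]
    - [[0,0,0],[0,0,0],255]
    - [[0,0,0],[0,0,0],255]
    - [[0,0,0],[0,0,0],255]
    - [[0,0,0],[0,0,0],255]
    - [[0,0,0],[0,0,0],255]
  grip_force: 40

```text
time_s: 4.62
tcp_pos: [0.4378, -0.2194, 0.1832]
eef_rot: [-180.0, -0.0, -103.9]
contact_force: [-0.1, 0.1, 0.2]
gripper_width: 0.0398
```

>>> carry_out:
  plan:
    - [[0,0,0],[0,0,0],255]
    - [[0,0,0],[0,0,0],255]
    - [[0,0,0],[0,0,0],255]
    - [[0,0,0],[0,0,0],255]
    - [[0,0,0],[0,0,0],255]
    - [[0,0,0],[0,0,0],255]

```text
time_s: 5.12
tcp_pos: [0.4378, -0.2194, 0.1831]
eef_rot: [180.0, -0.0, -103.9]
contact_force: [0.5, 0.5, -0.1]
gripper_width: 0.0195
```

>>> carry_out:
  plan:
    - [[0,0,-0.005],[0,0,0],255]
    - [[0,0,-0.015],[0,0,0],255]
    - [[0,0,-0.02],[0,0,0],255]
    - [[0,0,-0.025],[0,0,0],255]
    - [[0,0,-0.025],[0,0,0],255]
    - [[0,0,-0.02],[0,0,0],255]
    - [[0,0,-0.01],[0,0,0],255]
    - [[0,0,0],[0,0,0],255]

```text
time_s: 5.78
tcp_pos: [0.4384, -0.2195, 0.3057]
eef_rot: [-179.7, 0.0, -103.9]
contact_force: [0.7, 0.5, -0.4]
gripper_width: 0.0195
```

```bash
python3 - <<'E'
from h import *
s=r.get_state();print(s['time_s'],s['tcp_pos'],s['eef_rot'],s['contact_force'],s['gripper_width'])
j=np.radians(4.1);ux=np.array([np.cos(j),np.sin(j),0]);uy=np.array([-np.sin(j),np.cos(j),0])
seat=np.array([.5646,.0615,0]);p=seat-.012*ux-.012*uy;p[2]=s['tcp_pos'][2]
print(p);rows(s['tcp_pos'],s['eef_rot'][2],p,-85.9,13,255)
save('s3',r.capture('side')[100:300,150:400]);save('w3',r.capture('wrist'))
E
```

```text
5.7833 [ 0.43842071 -0.21949741  0.30569188] [-1.79731168e+02  2.54369197e-02 -1.03851828e+02] [ 0.66973653  0.45799374 -0.37242381] 0.01945227236610085
[0.55348868 0.04867274 0.30569188]
[[[-0.0221,-0.0037,-0.0],[0,0,-1.38],255],[[-0.0221,-0.0042,-0.0],[0,0,-1.38],255],[[-0.0219,-0.0047,-0.0],[0,0,-1.38],255],[[-0.0218,-0.0052,-0.0],[0,0,-1.38],255],[[-0.0217,-0.0058,-0.0],[0,0,-1.38],255],[[-0.0215,-0.0063,-0.0],[0,0,-1.38],255],[[-0.0214,-0.0068,-0.0],[0,0,-1.38],255],[[-0.0212,-0.0073,-0.0],[0,0,-1.38],255],[[-0.021,-0.0078,-0.0],[0,0,-1.38],255],[[-0.0208,-0.0083,-0.0],[0,0,-1.38],255],[[-0.0206,-0.0088,-0.0],[0,0,-1.38],255],[[-0.0204,-0.0093,-0.0],[0,0,-1.38],255],[[-0.0202,-0.0098,-0.0],[0,0,-1.38],255]]
```

View pics/w3.png

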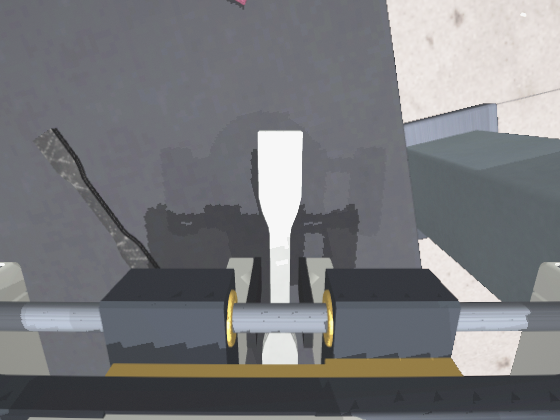

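The bar is held straight and level (width 19.5 mm; far end at (280,131)). Carry it to above the jig, 12 mm short of both stops.

>>> carry_out:
  plan:
    - [[-0.022,-0.004,0],[0,0,-1.38],255]
    - [[-0.022,-0.004,0],[0,0,-1.38],255]
    - [[-0.022,-0.005,0],[0,0,-1.38],255]
    - [[-0.022,-0.005,0],[0,0,-1.38],255]
    - [[-0.0215,-0.006,0],[0,0,-1.38],255]
    - [[-0.0215,-0.006,0],[0,0,-1.38],255]
    - [[-0.0215,-0.007,0],[0,0,-1.38],255]
    - [[-0.021,-0.007,0],[0,0,-1.38],255]
    - [[-0.021,-0.008,0],[0,0,-1.38],255]
    - [[-0.021,-0.008,0],[0,0,-1.38],255]
    - [[-0.0205,-0.009,0],[0,0,-1.38],255]
    - [[-0.0205,-0.009,0],[0,0,-1.38],255]

```text
time_s: 6.88
tcp_pos: [0.5436, 0.0288, 0.3011]
eef_rot: [179.8, -0.1, -87.2]
contact_force: [0.1, 0.3, 0.5]
gripper_width: 0.0188
```

>>> carry_out:
  plan:
    - [[-0.02,-0.01,0.01],[0,0,-1.38],255]
    - [[0,0,0.02],[0,0,0],255]
    - [[0,0,0.02],[0,0,0],255]
    - [[0,0,0.01],[0,0,0],255]
    - [[0,0,0],[0,0,0],255]
    - [[0,0,0],[0,0,0],255]

```text
time_s: 7.38
tcp_pos: [0.5526, 0.048, 0.2421]
eef_rot: [179.8, -0.1, -85.9]
contact_force: [0.2, -0.1, 1.1]
gripper_width: 0.0189
```

```bash
python3 - <<'E'
from h import *
import json
s=r.get_state();print(s['time_s'],s['tcp_pos'],s['eef_rot'],s['contact_force'],s['gripper_width'])
c=r.get_calibration('wrist');im=r.capture('wrist');save('w4',im);json.dump({k:np.array(v).tolist() for k,v in c.items() if k in('K','D','rvec','tvec')},open('w4.json','w'))
E
```

```text
7.3833 [0.5525553  0.0479654  0.24212548] [ 1.79849275e+02 -6.81602513e-02 -8.59342053e+01] [ 0.20532836 -0.05075417  1.11599455] 0.018900322284663956
```

View pics/w4.png

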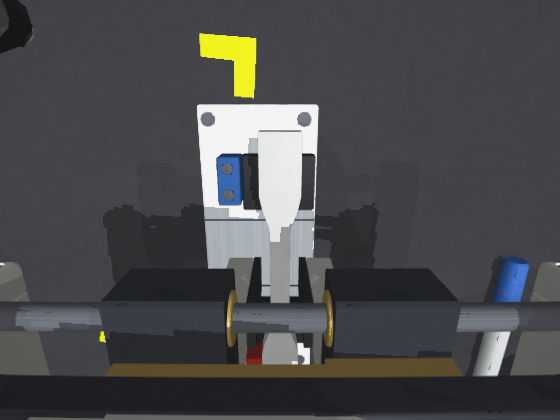

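The bar is over the jig: its end at (258–303,131), the plate's far edge at row 106 and the -y blue block at (218–242,155–204). Measuring the alignment from here.

```bash
python3 - <<'E'
from h import *
import json
c=json.load(open('w4.json'));P=lambda p,z:np.round(onz(c,p,z)*1000,1)[:,:2]
g=cv2.cvtColor(cv2.imread('pics/w4.png'),cv2.COLOR_BGR2HSV)
b=((g[...,0]>95)&(g[...,0]<125)&(g[...,1]>110)&(g[...,2]>90));b[:140]=0;b[215:]=0;b[:,:200]=0;b[:,260:]=0
xs=[];ys=[]
for y in range(160,201,4):
    q=np.where(b[y])[0];xs.append(q.max()+.5);ys.append(y)
f=P(np.c_[xs,ys],.026);print('face',xs[0],xs[-1],f[0],f[-1])
k=np.polyfit(f[:,1],f[:,0],1);print('face yaw',-np.degrees(np.arctan(k[0])))
q=np.where(b.any(1))[0];print('blue rows',q.min(),q.max(),P([[230,q.min()],[230,q.max()+1]],.026))
cr=P([[198,106],[318,105]],.008);print('plate corners',cr, 'dir', np.degrees(np.arctan2(*(cr[0]-cr[1])[::-1])))
m=((g[...,1]<40)&(g[...,2]>120))
zt=.2421-.1831+.012
e=P([[258,140],[258,180],[302.5,140],[302.5,180],[258,131],[302.5,131]],zt);print('bar',e)
j=np.radians(4.1);ux=np.array([np.cos(j),np.sin(j)]);uy=np.array([-np.sin(j),np.cos(j)]);s0=np.array([564.6,61.5])
for n,v in(('face',f[[0,-1]]),('corners',cr),('bar',e)):print(n,np.round(np.c_[(v-s0)@ux,(v-s0)@uy],1).tolist())
E
```

```text
face 239.5 240.5 [579.3  -5.4] [577.8  19. ]
face yaw 3.9484712000179276
blue rows 156 204 [[585.   -7.3]
 [584.1  22.7]]
plate corners [[608.  -34.1]
 [534.3 -40. ]] dir 4.577011147160607
bar [[566.5 -21.7]
 [565.5  -3.5]
 [546.6 -23.1]
 [544.9  -5. ]
 [566.7 -25.6]
 [547.  -27.1]]
face [[9.9, -67.8], [10.1, -43.3]]
corners [[36.5, -98.5], [-37.5, -99.1]]
bar [[-4.1, -83.1], [-3.7, -64.9], [-24.0, -83.1], [-24.4, -64.9], [-4.1, -87.0], [-23.9, -87.1]]
```

Jig pose is confirmed to within about 1 mm; the bar needs +14 mm in x and +12 mm in y. Lower onto the rests.

>>> carry_out:
  plan:
    - [[0,0,0.012],[0,0,0],255]
    - [[0,0,0.012],[0,0,0],255]
    - [[0,0,0.01],[0,0,0],255]
    - [[0,0,0.005],[0,0,0],255]
    - [[0,0,0.001],[0,0,0],255]
    - [[0,0,0.001],[0,0,0],255]
    - [[0,0,0],[0,0,0],255]
    - [[0,0,0],[0,0,0],255]

```text
time_s: 8.1
tcp_pos: [0.553, 0.0483, 0.2027]
eef_rot: [-180.0, 0.0, -85.9]
contact_force: [-0.0, -0.1, -0.8]
gripper_width: 0.0194
```

>>> carry_out:
  plan:
    - [[0,0,0.0005],[0,0,0],255]
    - [[0,0,0.0005],[0,0,0],255]
    - [[0,0,0],[0,0,0],255]
    - [[0,0,0],[0,0,0],255]

```text
time_s: 8.43
tcp_pos: [0.5528, 0.0483, 0.2013]
eef_rot: [-180.0, 0.0, -85.9]
contact_force: [-0.1, -0.3, -0.3]
gripper_width: 0.0192
```

>>> carry_out:
  plan:
    - [[0,0,0.0005],[0,0,0],255]
    - [[0,0,0.0005],[0,0,0],255]
    - [[0,0,0.0005],[0,0,0],255]
    - [[0,0,0],[0,0,0],255]
    - [[0,0,0],[0,0,0],255]

```text
time_s: 8.85
tcp_pos: [0.5528, 0.0482, 0.1996]
eef_rot: [180.0, -0.0, -85.9]
contact_force: [0.6, 0.8, -0.6]
gripper_width: 0.0194
```

>>> carry_out:
  plan:
    - [[0,0,0.0005],[0,0,0],255]
    - [[0,0,0.0005],[0,0,0],255]
    - [[0,0,0],[0,0,0],255]
    - [[0,0,0],[0,0,0],255]

```text
time_s: 9.18
tcp_pos: [0.5528, 0.0483, 0.1991]
eef_rot: [-180.0, -0.0, -85.9]
contact_force: [-1.1, 0.4, 4.6]
gripper_width: 0.0196
```

On the rests (4.6 N). Slide toward blue (tool -y).

>>> carry_out:
  plan:
    - [[0,-0.003,0],[0,0,0],255]
    - [[0,-0.003,0],[0,0,0],255]
    - [[0,-0.003,0],[0,0,0],255]
    - [[0,-0.002,0],[0,0,0],255]
    - [[0,-0.001,0],[0,0,0],255]
    - [[0,0,0],[0,0,0],255]
    - [[0,0,0],[0,0,0],255]

```text
time_s: 9.77
tcp_pos: [0.5642, 0.0488, 0.1991]
eef_rot: [179.9, -0.0, -85.9]
contact_force: [-5.4, -0.4, 8.3]
gripper_width: 0.0195
```

>>> carry_out:
  plan:
    - [[0,-0.0005,0],[0,0,0],255]
    - [[0,-0.0005,0],[0,0,0],255]
    - [[0,-0.0005,0],[0,0,0],255]
    - [[0,0,0],[0,0,0],255]
    - [[0,0,0],[0,0,0],255]

```text
time_s: 10.18
tcp_pos: [0.5655, 0.0489, 0.1991]
eef_rot: [179.9, -0.0, -85.9]
contact_force: [-5.1, -0.7, 8.5]
gripper_width: 0.0195
```

>>> carry_out:
  plan:
    - [[0,-0.0005,-0.0002],[0,0,0],255]
    - [[0,-0.0005,0],[0,0,0],255]
    - [[0,-0.0003,0],[0,0,0],255]
    - [[0,0,0],[0,0,0],255]
    - [[0,0,0],[0,0,0],255]

```text
time_s: 10.6
tcp_pos: [0.5664, 0.049, 0.1991]
eef_rot: [179.8, -0.0, -85.9]
contact_force: [-7.6, 1.2, 9.9]
gripper_width: 0.0197
```

>>> carry_out:
  plan:
    - [[0,-0.0004,0],[0,0,0],255]
    - [[0,-0.0003,0],[0,0,0],255]
    - [[0,0,0],[0,0,0],255]
    - [[0,0,0],[0,0,0],255]

```text
time_s: 10.93
tcp_pos: [0.5666, 0.049, 0.1991]
eef_rot: [179.8, -0.0, -86.0]
contact_force: [-10.1, 1.1, 12.7]
gripper_width: 0.0193
```

>>> carry_out:
  plan:
    - [[0,0.0008,-0.0004],[0,0,0],255]
    - [[-0.003,0,0],[0,0,0],255]
    - [[-0.003,0,0],[0,0,0],255]
    - [[-0.003,0,0],[0,0,0],255]
    - [[-0.0015,0,0],[0,0,0],255]
    - [[0,0,0],[0,0,0],255]
    - [[0,0,0],[0,0,0],255]

```text
time_s: 11.52
tcp_pos: [0.5658, 0.0589, 0.1991]
eef_rot: [179.8, -0.1, -86.0]
contact_force: [-6.0, -5.0, 7.1]
gripper_width: 0.0191
```

>>> carry_out:
  plan:
    - [[-0.0005,0,0],[0,0,0],255]
    - [[-0.0005,0,0],[0,0,0],255]
    - [[0,0,0],[0,0,0],255]
    - [[0,0,0],[0,0,0],255]

```text
time_s: 11.85
tcp_pos: [0.5657, 0.0596, 0.1991]
eef_rot: [179.8, -0.1, -86.0]
contact_force: [-4.3, -5.8, 6.4]
gripper_width: 0.0196
```

>>> carry_out:
  plan:
    - [[-0.0005,0,0],[0,0,0],255]
    - [[-0.0005,0,0],[0,0,0],255]
    - [[-0.0005,0,0],[0,0,0],255]
    - [[0,0,0],[0,0,0],255]
    - [[0,0,0],[0,0,0],255]

```text
time_s: 12.27
tcp_pos: [0.5656, 0.0611, 0.1991]
eef_rot: [179.8, -0.1, -86.0]
contact_force: [-4.2, -6.9, 6.2]
gripper_width: 0.0192
```

>>> carry_out:
  plan:
    - [[-0.0005,0,0],[0,0,0],255]
    - [[-0.0005,0,0],[0,0,0],255]
    - [[0,0,0],[0,0,0],255]
    - [[0,0,0],[0,0,0],255]

```text
time_s: 12.6
tcp_pos: [0.5656, 0.0615, 0.1991]
eef_rot: [179.8, -0.2, -86.0]
contact_force: [-3.1, -10.2, 6.3]
gripper_width: 0.0192
```

>>> carry_out:
  plan:
    - [[-0.0005,-0.0005,0],[0,0,0],255]
    - [[-0.0005,-0.0005,0],[0,0,0],255]
    - [[0,0,0],[0,0,0],255]
    - [[0,0,0],[0,0,0],255]

```text
time_s: 12.93
tcp_pos: [0.566, 0.0618, 0.1991]
eef_rot: [179.7, -0.2, -86.0]
contact_force: [-4.5, -14.8, 8.6]
gripper_width: 0.0194
```

>>> carry_out:
  plan:
    - [[-0.0003,-0.0005,0],[0,0,0],255]
    - [[0,-0.0005,0],[0,0,0],255]
    - [[0,0,0],[0,0,0],255]
    - [[0,0,0],[0,0,0],255]

```text
time_s: 13.27
tcp_pos: [0.5662, 0.0619, 0.1991]
eef_rot: [179.6, -0.3, -86.0]
contact_force: [-7.3, -14.4, 12.4]
gripper_width: 0.0196
```

```bash
python3 - <<'E'
from h import *
s=r.get_state();print(s['time_s'],s['tcp_pos'],s['eef_rot'],s['contact_force'],s['moment'],s['gripper_width'])
im=r.capture('wrist');save('w5',im)
im2=r.capture('side');save('s5',im2);t=r.capture('top');save('t5',t)
o=np.zeros((600,800,3),np.uint8)
o[:340,:560]=im[60:400];o[340:600,:390]=cv2.resize(im2[185:250,225:322],None,fx=4,fy=4,interpolation=cv2.INTER_CUBIC)[:260,:390][:,:388].copy() if 0 else cv2.resize(im2[185:250,225:322],(390,260),interpolation=cv2.INTER_CUBIC)
o[340:600,400:800]=cv2.resize(t[165:217,217:297],(400,260),interpolation=cv2.INTER_CUBIC)
save('c5',o)
E
```

```text
13.2667 [0.56624621 0.06188371 0.19906017] [179.59964581  -0.25195729 -85.9790433 ] [ -7.25533667 -14.44852176  12.36472611] [-5.34035349  2.78619146  0.03778013] 0.01956594180717369
```

View pics/c5.png

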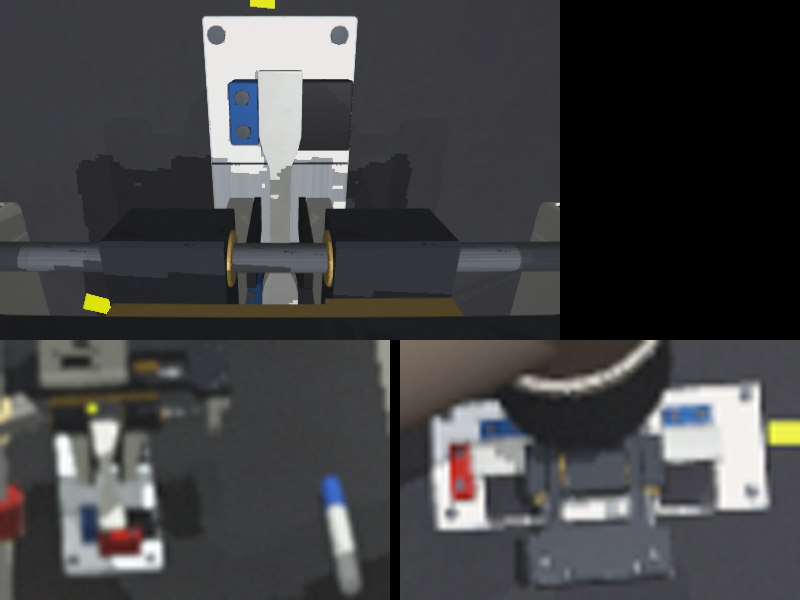

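The bar looks flush against the blue stops, with the end at red. The x push is still weak relative to friction, so press harder toward blue and ease the down-force.

>>> carry_out:
  plan:
    - [[0,-0.0005,-0.0005],[0,0,0],255]
    - [[0,-0.0005,0],[0,0,0],255]
    - [[0,-0.0005,0],[0,0,0],255]
    - [[0,0,0],[0,0,0],255]
    - [[0,0,0],[0,0,0],255]
    - [[0,0,0],[0,0,0],255]
  grip_force: 55

```text
time_s: 13.92
tcp_pos: [0.5667, 0.0619, 0.1991]
eef_rot: [179.5, -0.3, -86.0]
contact_force: [-12.0, -13.4, 12.4]
gripper_width: 0.0188
```

```bash
python3 - <<'E'
from h import *
s=r.get_state();print(s['time_s'],s['tcp_pos'],s['eef_rot'],s['contact_force'],s['moment'],s['gripper_width'])
E
```

```text
13.9167 [0.56673325 0.0618953  0.19907257] [179.45867993  -0.26318817 -86.00406436] [-11.99786921 -13.36718772  12.42846343] [-4.71833598  4.1949476  -0.02263283] 0.018753364496539606
```

>>> carry_out:
  plan:
    - [[0,-0.0005,-0.0005],[0,0,0],255]
    - [[0,-0.0005,-0.0003],[0,0,0],255]
    - [[-0.0005,-0.0005,0],[0,0,0],255]
    - [[0,0,0],[0,0,0],255]
    - [[0,0,0],[0,0,0],255]
    - [[0,0,0],[0,0,0],255]

```text
time_s: 14.42
tcp_pos: [0.5672, 0.0621, 0.1991]
eef_rot: [179.3, -0.3, -86.0]
contact_force: [-13.5, -13.0, 10.7]
gripper_width: 0.0192
```

```bash
python3 - <<'E'
from h import *
s=r.get_state();print(s['time_s'],s['tcp_pos'],s['eef_rot'],s['contact_force'],s['moment'],s['gripper_width'])
E
```

```text
14.4167 [0.56723101 0.06205228 0.1991135 ] [179.29820878  -0.30287675 -86.03465773] [-13.45025125 -13.02029169  10.72450696] [-4.90807769  4.76393244 -0.02085898] 0.019215048529985918
```

The fingertip is stationary at the stop and the wrist only tilts (0.7°). I'll press by counter-rotating the tool, which also keeps the bar flat.

>>> carry_out:
  plan:
    - [[0,0,0],[0.35,-0.15,0],255]
    - [[0,0.0003,0],[0.35,-0.15,0],255]
    - [[0,0,0],[0,0,0],255]
    - [[0,0,0],[0,0,0],255]
    - [[0,0,0],[0,0,0],255]

```text
time_s: 14.83
tcp_pos: [0.5657, 0.0613, 0.1991]
eef_rot: [179.8, -0.1, -86.1]
contact_force: [-17.7, -16.1, 17.4]
gripper_width: 0.019
```

```bash
python3 - <<'E'
from h import *
s=r.get_state();print(s['time_s'],s['tcp_pos'],s['eef_rot'],s['contact_force'],s['moment'],s['gripper_width'])
E
```

```text
14.8333 [0.56572824 0.06128638 0.19905794] [ 1.79815996e+02 -7.32699115e-02 -8.60549769e+01] [-17.69434506 -16.10965552  17.40676367] [-5.81183416  6.7659402   0.03628913] 0.018989661590656362
```

>>> carry_out:
  plan:
    - [[0,-0.0003,-0.0005],[0.1,0,0],255]
    - [[-0.0003,-0.0003,-0.0005],[0.1,-0.05,0],255]
    - [[0,0,0],[0,0,0],255]
    - [[0,0,0],[0,0,0],255]
    - [[0,0,0],[0,0,0],255]

```text
time_s: 15.25
tcp_pos: [0.5655, 0.0612, 0.1991]
eef_rot: [179.9, -0.1, -86.1]
contact_force: [-18.4, -16.2, 12.0]
gripper_width: 0.0192
```

```bash
python3 - <<'E'
from h import *
s=r.get_state();print(s['time_s'],s['tcp_pos'],s['eef_rot'],s['contact_force'],s['moment'],s['gripper_width'])
im=r.capture('wrist');save('w6',im)
o=np.zeros((480,780,3),np.uint8)
o[:480,:400]=cv2.resize(im[110:230,220:320],(400,480),interpolation=cv2.INTER_CUBIC)
o[:300,410:770]=cv2.resize(im[310:370,235:307],(360,300),interpolation=cv2.INTER_CUBIC)
save('c6',o)
E
```

```text
15.25 [0.5655346  0.06124998 0.19911261] [ 1.79880422e+02 -5.69897701e-02 -8.60853018e+01] [-18.44794436 -16.16166923  11.99027708] [-6.14051403  6.82462939  0.07114139] 0.019159151979692788
```

View pics/c6.png

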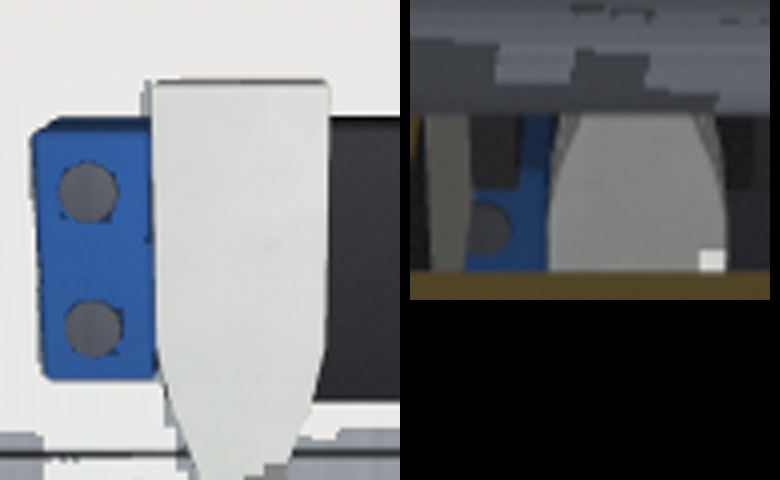

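Flush along both blue blocks, no visible gap. A little more push toward red, then a numeric check of the bar's end and a repeat reading.

>>> carry_out:
  plan:
    - [[-0.0004,0,-0.0003],[0,-0.1,0],255]
    - [[-0.0004,0,0],[0,-0.1,0],255]
    - [[0,0,0],[0,0,0],255]
    - [[0,0,0],[0,0,0],255]
    - [[0,0,0],[0,0,0],255]
    - [[0,0,0],[0,0,0],255]
    - [[0,0,0],[0,0,0],255]
    - [[0,0,0],[0,0,0],255]

```text
time_s: 15.97
tcp_pos: [0.5656, 0.061, 0.1991]
eef_rot: [179.8, 0.1, -86.1]
contact_force: [-14.1, -23.2, 8.5]
gripper_width: 0.0194
```

```bash
python3 - <<'E'
from h import *
s=r.get_state();print(s['time_s'],s['tcp_pos'],s['eef_rot'],s['contact_force'],s['gripper_width'])
c=r.get_calibration('wrist');im=r.capture('wrist');save('w7',im)
g=cv2.cvtColor(im,cv2.COLOR_RGB2GRAY).astype(int)
print('col280',g[122:140,280])
v=onz(c,[[280,130.5],[280,106+0]],.028)[:,:2]*1000
print('rows plate',g[60:95,280])
b=cv2.cvtColor(im,cv2.COLOR_RGB2HSV);m=(b[...,0]>95)&(b[...,0]<125)&(b[...,1]>110)&(b[...,2]>90);m[:120]=0;m[215:]=0;m[:,:200]=0;m[:,265:]=0
q=np.where(m[:,240])[0];print(q.min(),q.max())
f=onz(c,[[240,q.min()],[240,q.max()+1]],.026)[:,:2]*1000
j=np.radians(4.0);uy=np.array([-np.sin(j),np.cos(j)]);s0=np.array([564.6,61.5])
print('end y',(v[0]-s0)@uy,'blue y (expect -70,-40)',(f-s0)@uy)
E
```

```text
15.9667 [0.56562903 0.0610049  0.19911934] [ 1.79847076e+02  6.39295180e-02 -8.60997138e+01] [-14.11437694 -23.15694719   8.5006004 ] 0.019395806198317378
col280 [233 233 233 233 233 233 232 161 111 202 218 217 217 216 217 216 217 217]
rows plate [ 63  63  62  62  62  62  60  61  61  61  62  61  60  61  66 149 213 230
 232 232 233 232 233 233 233 233 233 233 233 233 233 233 232 233 233]
142 203
end y -74.8035860515416 blue y (expect -70,-40) [-69.6250879  -40.38082159]
```

End at y = -74.8 mm (seated would be -75). Balance the push toward blue slightly and hold, to see that it's steady.

>>> carry_out:
  plan:
    - [[0,-0.0005,0],[0.15,0,0],255]
    - [[0,-0.0003,0],[0.1,0,0],255]
    - [[0,0,0],[0,0,0],255]
    - [[0,0,0],[0,0,0],255]
    - [[0,0,0],[0,0,0],255]
    - [[0,0,0],[0,0,0],255]
    - [[0,0,0],[0,0,0],255]
    - [[0,0,0],[0,0,0],255]

```text
time_s: 16.68
tcp_pos: [0.5653, 0.061, 0.1991]
eef_rot: [180.0, 0.0, -86.1]
contact_force: [-19.7, -21.6, 14.3]
gripper_width: 0.0191
```

>>> carry_out:
  plan:
    - [[0,0,0],[0,0,0],255]
    - [[0,0,0],[0,0,0],255]
    - [[0,0,0],[0,0,0],255]
    - [[0,0,0],[0,0,0],255]
    - [[0,0,0],[0,0,0],255]
    - [[0,0,0],[0,0,0],255]
    - [[0,0,0],[0,0,0],255]
    - [[0,0,0],[0,0,0],255]
    - [[0,0,0],[0,0,0],255]
    - [[0,0,0],[0,0,0],255]

```text
time_s: 17.52
tcp_pos: [0.5653, 0.061, 0.1991]
eef_rot: [180.0, 0.1, -86.1]
contact_force: [-20.1, -22.8, 13.1]
gripper_width: 0.0193
```

Steady at about 20 N on blue and 22 N on red, tool vertical. Handing in.

```bash
python3 -c "
from plant import r
print(r.close_job())"
```

```text
the job is handed in; nothing more can be done
None
```

The pale bar is lying on the black rests, pushed home against both blue stops and the red end stop. The gripper still holds it and presses it there. I handed the job in at about 17.5 s of the 42 s allowed.

**Last checks**
- **Push:** the wrist force held steady for about 0.8 s at about 20 N toward blue and 23 N toward red, with 13 N down. Friction on the rests takes up some of the sideways push.
- **Grip:** the opening read 19.3 mm with the grip force set to 55 N, and the tool was vertical.
- **Seating:** the close wrist view showed no gap along either blue block. The bar's free end measured y = -74.8 mm in the jig frame, where fully seated is -75 mm.
- **Bystanders:** the arm did not go near the black bar, marker, calliper or pink bar. I took no final picture of all of them.

**What disagreed**
- **Heights:** the first two-view height estimates were off by about 1 cm because the views were close together, and one blue-stop match was wrong. I relied on apparent sizes at the stated heights and on where contact was felt: the bar met the rests at 16 mm as stated.
- **Blue-stop contact:** it came about 1 mm further along x than the camera estimate.

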